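# Put the chalk away in the sprung caddy

## Robot

A 6-joint arm with a two-finger parallel gripper is mounted at the origin on the work surface. World frame = base frame: x ahead of the robot, y to its left, z up, the work surface at z = 0. Lengths are in m, angles in rad, forces in N, time in s.
With the tool pointing down it reaches from about 0.35 to 0.975 m from the base axis. Payload 4.9 kg.
Tool frame: the origin (TCP) lies where the fingers leave the gripper's body, on its centre line; the fingertips stand 73 mm ahead of it and the grasp point (between the pads) lies 54 mm ahead of it; z points along the fingers, y is the direction in which the jaws open and shut (so a half turn about z gives the same grasp; the last joint's range is limited). The gripper opens to 85 mm and grips with 20 to 120 N. Pads are 22 mm wide; open, the fingers measure 114 mm over their backs; the gripper's body (76 mm by 85 mm) begins 54 mm behind the grasp point. The pads swing forward as they close: fully open they stand 13 mm farther back than shut.
Start: joints at [1.04, 0.053, 1.613, -0, 1.476, -0.119], TCP at [0.25, 0.573, 0.304] pointing down, gripper open.
Joint ranges: [-3.01, 3.01], [-1.01, 2.22], [0.06, 2.58], [-1.02, 4.17], [0.09, 2.62], [-3.14, 3.14]. Speed limits (rad/s): [2.57, 2.57, 3.14, 3.14, 3.14, 3.14].

## Interface

Orientations are given as a rotation vector (axis times angle).
In Python, from station import monitor, vision, workorder gives the robot as it stands.
- The arm moves only by the tool arm_command, never from a script. Its argument "rows" is text: rows parted by semicolons, each of 6 numbers parted by spaces: the shift along the world's x, y, z in mm, then the turn, a rotation vector about the world's x, y, z in degrees. In form: tx ty tz wx wy wz; .... A call has 1 to 12 rows; each row is the pose to reach, as a shift and turn from the pose measured when the call began; what a row does not reach only later rows make up. A row lasts 1/8 s, in which the tool goes at most 62.5 mm and 10.7 degrees, less where a joint would pass 70% of its speed; a pose out of reach is approached as far as the arm can. A call with a gripper value outside its range is refused whole. "jaw" is the opening, from 0 (shut) to 1 (fully open), set as the call begins (left out, the last holds). The fingers move at their own pace and stop on an object; "squeeze" is the grip in N (left out, the last holds). Time passes only in rows, so rows that repeat a pose let the fingers close. It gives the time, the measured TCP pose, the force and the opening at its end, in the units of the state.
- monitor.get_obs(): the state, without advancing time (a new reading comes with each control period).
- vision.get_image(name): name is "side" or "top" or "wrist"; returns a dict with "frame" (384x512x3 uint8, red, green, blue), "vfov" (degrees; the focal length in pixels is half the picture's height over the tangent of half this angle, whatever the lens; pixels are square), "cx", "cy" (the principal point, pixels), "R" (3x3) and "t" (3): a world point X has camera coordinates R X + t; the wrist camera has in their place "T_tool_cam" (4x4, takes a point from camera to tool coordinates, whose origin is the TCP and whose axes are the flange's). Camera axes: x right, y down, z forward; pixel columns grow to the right and rows downward; lengths in m; the calibration is good to about 2 mm. A picture is of the moment at which its call begins: read the wrist's pose just before it. There is no depth.
- workorder.finish_job(): hands the job in, once; it reports no verdict.
The state is a dict: "t": time; "q": joint angles; "dq": joint speeds; "effort": joint torques, N m; "tool_pos": TCP position; "tool_rot": TCP orientation; "contact_force": force on the tool from outside, world axes, zero at the start; "wrist_torque": the same for the moment, N m; "opening": finger opening in m.
Only numpy, scipy, OpenCV 4.12 (cv2) and the standard library are available. Lean on these libraries where they do the work, as an engineer would, in place of code of your own. Each camera call takes 0.05 s, during which the arm holds its last target. There are 200 camera calls.

## Task

Press the brass button on the chalk caddy so that its tray springs out, lay the walnut chalk block flat in the tray, then push the tray gently home until it clicks and stays shut with the chalk inside. Do not force the button or the tray (never push with more than 15 N), and leave everything else on the table where it stands.

Things in the scene. Friction and masses are not known exactly. Their poses are not given: they have to be found in the camera images.
- caddy: Chalk caddy: fixed dark-wood box 200 deep (x), 170 wide (y), 56 high, brass button and green leather pad on its flat roof. Origin: centre of the underside; the tray comes out along its -x, roughly to the robot. Strained above 15 N on tray or button. The roof passes 38 mm above the tray floor.
- tray (a joint): Tray position, m: 0 latched shut (the start), 0.085 fully sprung out (along the caddy's -x), negative when pushed in past its latched place. The worn catch gives before it snaps: the click comes somewhere between -0.001 and -0.014, unseen and different each time; 2 to 3 mm beyond it the tray meets a hard buffer. Let go after the click, it settles at 0; before, it springs out again.
- tray_front (a point): Middle of the outer face of the tray's oak front panel, 26 mm above the table; moves with the tray. Panel 150 wide, 42 high (5 to 47 mm above the table), 10 thick, outer face 30 mm before the caddy's front when latched. Push here along the caddy's +x: 1 to 4 N against the ejector spring, rising to 5 to 8 N as the catch rides over, a drop at the click, then the buffer at 20 N per mm.
- tray_well (a point): Point on the tray's green floor, 10 mm above the table, 62 mm behind the outer face of the front panel, mid-width: the middle of the part open from above when the tray is out (about 105 mm along x by 130 mm along y). Side walls rise 16 mm above the floor, the front panel 37 mm. Axes as the caddy's.
- release (a joint): How far the brass button is pressed, m: 0 up, 0.009 fully down. Its spring takes about 2 N to start and 5 N at full depth (hard stop there); the tray is let go at 3 to 6 mm. The button also dips as the catch rides over.
- release_top (a point): Centre of the top of the brass button, 30 mm in diameter, standing 12 mm proud of the caddy's roof, 68 mm above the table; moves with the button. It lies 80 mm behind the caddy's front and 50 mm to the +y side of its middle.
- chalk: The chalk block: a walnut block 64 mm (x) by 32 mm (y) by 26 mm high with a white chalk slab 50 x 20 x 6 mm set on top (32 mm high in all), about 80 g. Origin: centre of its underside, z up. It lies on the table on the left or the right of the caddy.
- dart_case: Bystander: tortoiseshell dart case, 110 x 55 x 22 mm, on the side of the caddy that the chalk is not. Origin: centre of the underside.
- jug: Bystander: cream stoneware jug, 104 mm across, 135 mm high, with a handle. Origin: centre of the underside.
- trophy: Bystander: pewter trophy cup on a dark plinth, 115 mm high, two handles. Origin: centre of the underside.
- pint: Bystander: empty pint glass, 84 mm across, 140 mm high. Origin: centre of the underside.
- duster: Bystander: board duster, 122 x 52 x 30 mm. Origin: centre of the underside.
Not all that is in view belongs to the job. Of the things like the chalk, leave any that is pink; of the rest the smaller one is meant.

How it is judged:
On the way, in this order (a step that is already met when the one before it is completed fails the run):
1. the tray has sprung out (value of joint tray above 0.075 m), for 0.1 s.
2. the chalk block lies in the open tray, let go (value of joint tray above 0.06 m and z of chalk in the frame of tray_well below 0.006 m and x of chalk in the frame of tray_well between -0.052 and 0.083 m and y of chalk in the frame of tray_well between -0.065 and 0.065 m and angle between chalk's own z axis and vertical below 0.2 rad and contact force between the fingers and chalk below 0.1 N), for 0.2 s.
3. the tray is pushed home (value of joint tray below 0.003 m), for 0.1 s.
At the end, for the whole second after the job is handed in: The tray is latched within 3 mm of its shut place without being held, the button is up (within 2 mm), and the chalk block lies flat (within 0.2 rad), at rest, on the tray's floor inside its walls (value of joint tray between -0.003 and 0.003 m and value of joint release below 0.002 m and z of chalk in the frame of tray_well between -0.004 and 0.006 m and x of chalk in the frame of tray_well between -0.052 and 0.083 m and y of chalk in the frame of tray_well between -0.065 and 0.065 m and angle between chalk's own z axis and vertical below 0.2 rad and linear speed of chalk below 0.02 m/s); the robot touches nothing.
It fails at once if the robot presses on the tray with more than 18 N (contact force between any of the fingers, the arm and tray above 18 N).
It fails at once if the robot presses on the button with more than 18 N (contact force between any of the fingers, the arm and release above 18 N).
It fails at once if a bystander is shifted more than 20 mm or tipped over (distance of any of dart_case, jug, trophy, pint, duster from where it was at the start of the episode above 0.02 m or angle between any of dart_case, jug, trophy, pint, duster's own z axis and vertical above 0.35 rad).
It also fails if it takes over 72 s, if anything falls off the work surface, if the arm or the gripper's body presses on something with over 40 N, if the wrist force passes 120 N, or if a joint passes its speed limit or range.

## Working session

There is one attempt and no reset: what is moved stays moved. The work goes in short steps, Python scripts to look and compute and a tool call to move; the robot and the scene stay as the last step left them, time stands still between calls to the robot, and variables do not carry over. Pictures are saved under pics/ and viewed, about 8 in all and at most 12, crops included, and the job is handed in when it is done.

Besides the shell and the picture viewer there is one more tool, called after "Call:" as a command line: name --argument value ..., lists and objects as JSON in quotes. arm_command: Moves the arm, as the interface text tells. Its arguments: {"type":"object","properties":{"rows":{"type":"string"},"jaw":{"type":"number"},"squeeze":{"type":"number"}},"required":["rows"]}

```bash
mkdir -p pics
cat > h.py <<'E'
import numpy as np, cv2
from station import monitor, vision, workorder
from scipy.spatial.transform import Rotation as Ro
def cam(name):
    o=monitor.get_obs(); d=vision.get_image(name); f=d["frame"]
    F=f.shape[0]/2/np.tan(np.radians(d["vfov"])/2)
    if "R" in d: R=np.array(d["R"]); t=np.array(d["t"])
    else:
        T=np.array(d["T_tool_cam"]); W=np.eye(4); W[:3,:3]=Ro.from_rotvec(o["tool_rot"]).as_matrix(); W[:3,3]=o["tool_pos"]
        M=np.linalg.inv(W@T); R=M[:3,:3]; t=M[:3,3]
    return dict(f=cv2.cvtColor(f,cv2.COLOR_RGB2BGR),F=F,c=(d["cx"],d["cy"]),R=R,t=t)
def ray(C,u,v,z):
    d=C["R"].T@np.array([(u-C["c"][0])/C["F"],(v-C["c"][1])/C["F"],1]); o=-C["R"].T@C["t"]
    return o+d*(z-o[2])/d[2]
def proj(C,X):
    p=C["R"]@np.array(X)+C["t"]; return p[:2]/p[2]*C["F"]+np.array(C["c"])
E
python3 - <<'E'
from h import *
import pickle
o=monitor.get_obs(); print(o)
P=[]
for n in ("top","side"):
    C=cam(n); P.append(C); pickle.dump(C,open(n+'.pkl','wb')); print(n,C["F"],C["c"],-C["R"].T@C["t"],C["f"].shape)
    cv2.imwrite(f'pics/{n}0.png',cv2.resize(C["f"],(768,576)))
E
```

```text
{'t': 0.0, 'q': array([ 1.04002028e+00,  5.33369436e-02,  1.61428713e+00, -9.15485638e-07,
        1.47597649e+00, -1.18992820e-01]), 'dq': array([ 0.00012851, -0.00119874, -0.00148627,  0.000515  ,  0.00036754,
       -0.00022574]), 'effort': array([-9.32474832e-04, -3.93717992e+01, -3.70159185e+01, -1.92567295e-04,
        7.33432593e-03,  1.28542510e-05]), 'tool_pos': array([0.24990932, 0.57235015, 0.30267931]), 'tool_rot': array([-6.42135999e-01, -3.07461146e+00,  2.98887823e-03]), 'contact_force': array([0.34351586, 0.06334761, 0.20210133]), 'wrist_torque': array([-0.01758996, -0.03050562,  0.05807046]), 'opening': 0.08531155390585833}
top 371.7158887093079 (251.01121504480776, 193.13479149200285) [0.39470563 0.0201435  1.3771128 ] (384, 512, 3)
side 368.61216727572287 (255.37044707217163, 197.4770381308532) [0.96601072 1.0207938  0.85275957] (384, 512, 3)
```

View pics/top0.png

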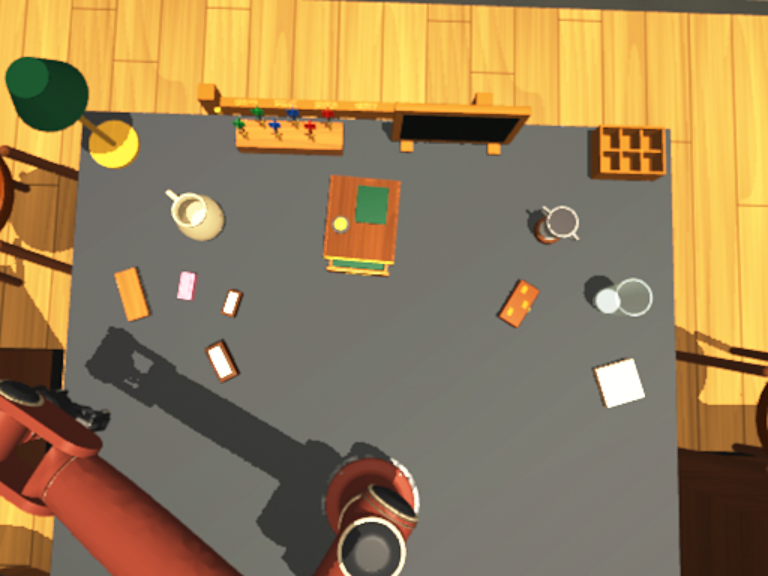

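View pics/side0.png

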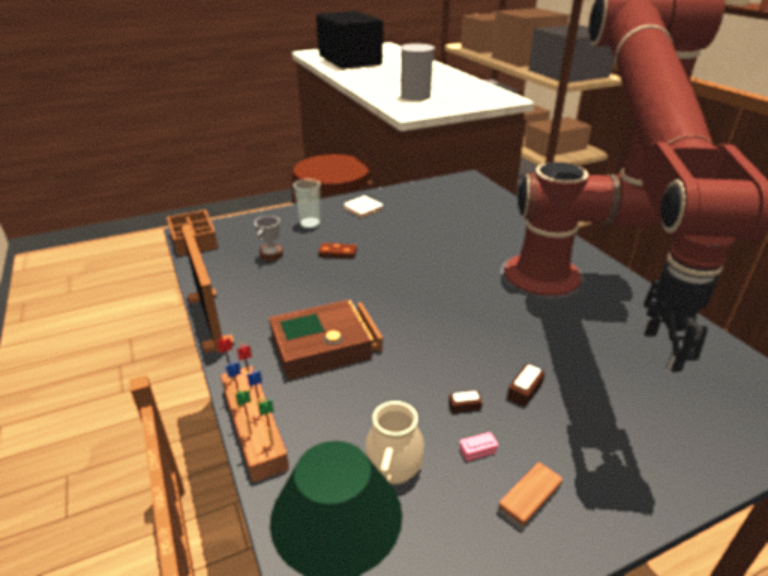

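Top view (enlarged px): three chalk-like blocks lie at pink (187,286), small walnut (232,302) and large walnut (221,361). Pink is excluded, and (232,302) is the smaller of the other two. The caddy is at about (363,225), its button at (341,224), its front facing the robot, and the dart case is on the right at (518,303).

Run:
```python
from h import *
import pickle
C=pickle.load(open('top.pkl','rb')); f=C["f"]
cr=f[165:265,100:285]; cv2.imwrite('pics/crop.png',cv2.resize(cr,None,fx=4,fy=4,interpolation=cv2.INTER_CUBIC))
hsv=cv2.cvtColor(f,cv2.COLOR_BGR2HSV)
def rect(m,z,box):
    u0,v0,u1,v1=box; M=np.zeros_like(m); M[v0:v1,u0:u1]=m[v0:v1,u0:u1]
    cs,_=cv2.findContours(M,cv2.RETR_EXTERNAL,cv2.CHAIN_APPROX_NONE); c=max(cs,key=cv2.contourArea)
    P=np.array([ray(C,*p[0],z)[:2]*1000 for p in c],np.float32); r=cv2.minAreaRect(P)
    print(np.round(r[0],1),np.round(r[1],1),round(r[2],1),cv2.contourArea(c)); return r
white=cv2.inRange(hsv,(0,0,190),(180,70,255))
print('small slab');rect(white,.032,(140,185,170,220)); print('big slab');rect(white,.032,(130,220,165,265))
wood=cv2.inRange(hsv,(0,60,0),(30,255,255))
print('small block');rect(wood|white,.026,(140,185,170,220))
print('caddy+tray');rect(cv2.inRange(hsv,(0,60,60),(100,255,255)),.056,(205,105,280,173))
gp=cv2.inRange(hsv,(50,60,20),(95,255,255)); print('pad');rect(gp,.056,(225,115,270,155))
br=cv2.inRange(hsv,(20,60,150),(40,255,255)); print('button');rect(br,.068,(218,140,238,160))
for p in [(331,176),(400,181),(395,263),(325,257)]: print(p,np.round(ray(C,p[0]/1.5,p[1]/1.5,.056)*1000))
for p in [(327,271),(388,275)]: print(p,np.round(ray(C,p[0]/1.5,p[1]/1.5,.047)*1000))
```

```text
small slab
[472.7 347.9] [21.7 51.2] 74.3 72.5
big slab
[331. 367.] [72.4 29.9] 29.1 152.0
small block
[471.8 346.7] [36.8 66.3] 74.3 165.0
caddy+tray
[681.   37.5] [174. 208.] 86.6 2567.5
pad
[716.2  15.8] [72.3 86.9] 86.5 430.5
button
[664.4  87. ] [28.9 28.5] 1.7 49.5
(331, 176) [783. 114.  56.]
(400, 181) [776. -53.  56.]
(395, 263) [575. -46.  56.]
(325, 257) [585. 122.  56.]
(327, 271) [552. 117.  47.]
(388, 275) [547. -30.  47.]
```

View pics/crop.png

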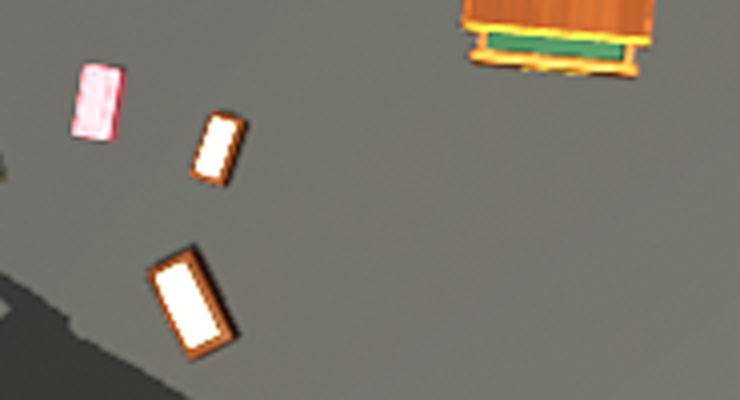

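Chosen: the small walnut block (crop px 218,148). Its slab measures 51×22 mm, as described. The large one measures 72×30, and the third is pink. Caddy yaw is −3.4°, and the measured button (664,87) agrees with the geometry. Moving above the button with the jaws shut.

Call:
arm_command --rows "414 -486 -100 0 0 8;414 -486 -100 0 0 8;414 -486 -100 0 0 8;414 -486 -100 0 0 8;414 -486 -100 0 0 8;414 -486 -100 0 0 8;414 -486 -100 0 0 8;414 -486 -100 0 0 8;414 -486 -100 0 0 8;414 -486 -100 0 0 8;414 -486 -100 0 0 8;414 -486 -100 0 0 8" --jaw 0 --squeeze 20

```text
t: 1.6
tool_pos: [0.6639, 0.0857, 0.2018]
tool_rot: [-0.429, -3.11, 0.003]
contact_force: [-0.2, 1.3, 0.1]
opening: 0.0001
```

Run:
```python
from h import *
C=cam("wrist"); f=C["f"]; cv2.imwrite('pics/w1.png',f)
print(proj(C,[.664,.087,.068]), -C["R"].T@C["t"])
hsv=cv2.cvtColor(f,cv2.COLOR_BGR2HSV); br=cv2.inRange(hsv,(20,60,120),(40,255,255))
for c in cv2.findContours(br,cv2.RETR_EXTERNAL,cv2.CHAIN_APPROX_NONE)[0]:
    if cv2.contourArea(c)>150:
        (u,v),r=cv2.minEnclosingCircle(c); print(u,v,r,np.round(ray(C,u,v,.068)*1000,1),cv2.contourArea(c))
```

```text
[262.08966017 212.8650104 ] [0.58488244 0.10717117 0.27178471]
478.8541564941406 355.0 41.34444808959961 [849.2 238.2  68. ] 1817.5
261.7241516113281 209.37930297851562 18.9067325592041 [661.2  87.5  68. ] 1025.0
172.5 114.0 114.49136352539062 [578.3  47.8  68. ] 1015.5
144.0 84.5 78.54467010498047 [555.7  36.5  68. ] 1824.0
```

View pics/w1.png

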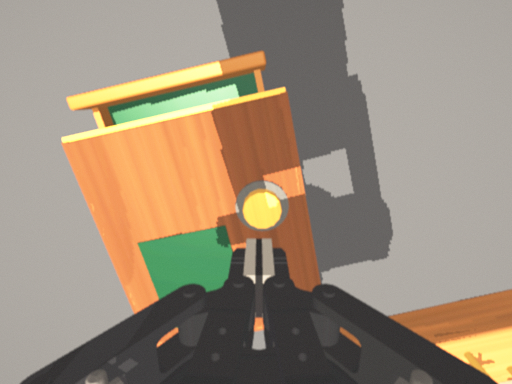

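The wrist view shows the button at px (262,209), which is (661,87) and agrees with the top view. Descending.

Call:
arm_command --rows "-2 1 -30 0 0 0;-2 1 -54 0 0 0;-2 1 -58 0 0 0;-2 1 -59 0 0 0;-2 1 -60 0 0 0;-2 1 -61 0 0 0;-2 1 -61 0 0 0"

```text
t: 2.52
tool_pos: [0.6617, 0.0878, 0.1418]
tool_rot: [-0.427, -3.111, 0.002]
contact_force: [0.6, 0.4, 0.1]
opening: 0.0002
```

Call:
arm_command --rows "0 0 -1 0 0 0;0 0 -1.5 0 0 0;0 0 -2 0 0 0;0 0 -2 0 0 0"

```text
t: 3.02
tool_pos: [0.6618, 0.0877, 0.1399]
tool_rot: [-0.427, -3.111, 0.002]
contact_force: [-0.7, -1.0, 1.1]
opening: 0.0002
```

Call:
arm_command --rows "0 0 -1 0 0 0;0 0 -2 0 0 0;0 0 -3 0 0 0;0 0 -3 0 0 0"

```text
t: 3.52
tool_pos: [0.6616, 0.0878, 0.1369]
tool_rot: [-0.426, -3.111, 0.002]
contact_force: [-1.4, 0.2, 3.3]
opening: 0.0002
```

Call:
arm_command --rows "0 0 -0.7 0 0 0;0 0 -1.5 0 0 0;0 0 -2 0 0 0;0 0 -2 0 0 0"

```text
t: 4.03
tool_pos: [0.6616, 0.0878, 0.135]
tool_rot: [-0.427, -3.111, 0.002]
contact_force: [-1.8, 0.5, 3.1]
opening: 0.0001
```

Call:
arm_command --rows "0 0 -0.5 0 0 0;0 0 -1 0 0 0;0 0 -1.5 0 0 0;0 0 -1.5 0 0 0"

```text
t: 4.53
tool_pos: [0.6616, 0.0878, 0.1335]
tool_rot: [-0.426, -3.111, 0.002]
contact_force: [-2.3, -1.0, 4.4]
opening: 0.0001
```

Run:
```python
from h import *
C=cam("top"); cv2.imwrite('pics/top1.png',cv2.resize(C["f"][90:260,120:300],None,fx=3,fy=3))
# front panel expected px
for s in (0,.085):
    X=np.array([.681,.0375,.047])-(.13+s)*np.array([.998,-.0593,0]); print(s,proj(C,X))
```

```text
0 [237.87778224 181.51257333]
0.085 [235.78437507 205.00972927]
```

View pics/top1.png

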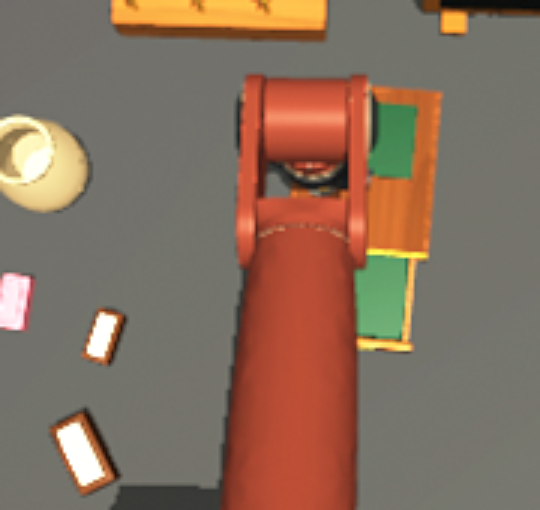

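The tray is out (front panel at crop px (385,348), full px v≈206; 205 expected). Lifting off and going over the chalk at (472,347).

Call:
arm_command --rows "0 0 40 0 0 0;0 0 86 0 0 0;-40 50 86 0 0 0;-190 260 86 0 0 0;-190 260 86 0 0 0;-190 260 86 0 0 0;-190 260 86 0 0 0;-190 260 86 0 0 0;-190 260 86 0 0 0;-190 260 86 0 0 0" --jaw 0.8

```text
t: 5.82
tool_pos: [0.4726, 0.3467, 0.2193]
tool_rot: [-0.429, -3.111, 0.003]
contact_force: [-0.6, -0.6, 0.5]
opening: 0.0683
```

Run:
```python
from h import *
o=monitor.get_obs(); print(o["tool_pos"],o["tool_rot"],o["opening"])
C=cam("wrist"); f=C["f"]; cv2.imwrite('pics/w2.png',f)
print(proj(C,[.472,.3475,.032]))
hsv=cv2.cvtColor(f,cv2.COLOR_BGR2HSV); w=cv2.inRange(hsv,(0,0,190),(180,70,255))
for c in cv2.findContours(w,cv2.RETR_EXTERNAL,cv2.CHAIN_APPROX_NONE)[0]:
    if cv2.contourArea(c)>300:
        P=np.array([ray(C,*p[0],.032)[:2]*1000 for p in c],np.float32); print(cv2.minAreaRect(P),c.mean(0))
```

```text
[0.47257165 0.34672827 0.21931876] [-4.29117705e-01 -3.11065285e+00  2.64155997e-03] 0.06826009728023366
[260.81259809 190.74238502]
((722.737548828125, 441.3009948730469), (47.507450103759766, 45.71938705444336), 74.50286102294922) [[391.89473684 371.62280702]]
((469.48974609375, 347.53668212890625), (18.741361618041992, 49.4891242980957), 73.74285888671875) [[259.77205882 187.02205882]]
((505.29931640625, 455.0449523925781), (31.615602493286133, 63.9170036315918), 82.91035461425781) [[386.15642458 187.66480447]]
((331.0827941894531, 365.2884216308594), (61.94021987915039, 29.88643455505371), 28.5808162689209) [[233.93333333  22.37777778]]
```

View pics/w2.png

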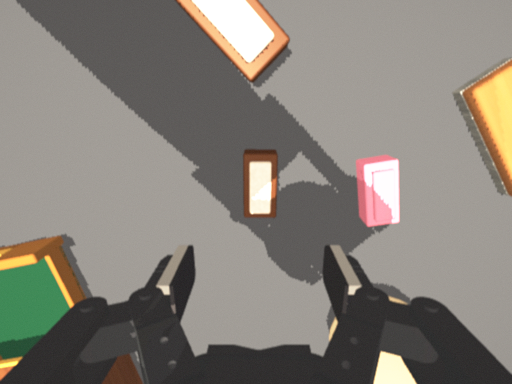

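The small block is at px (260,187), square between the jaws. Going down to grasp.

Call:
arm_command --rows "-1 1 -50 0 0 0;-1 1 -100 0 0 0;-1 1 -130 0 0 0;-1 1 -138 0 0 0;-1 1 -140 0 0 0;-1 1 -140 0 0 0"

```text
t: 6.62
tool_pos: [0.473, 0.3479, 0.0811]
tool_rot: [0.431, 3.111, 0.0]
contact_force: [0.0, 0.5, 0.5]
opening: 0.0684
```

Call:
arm_command --rows "0 0 0 0 0 0;0 0 0 0 0 0;0 0 0 0 0 0;0 0 0 0 0 0;0 0 0 0 0 0;0 0 0 0 0 0;0 0 0 0 0 0;0 0 0 0 0 0" --jaw 0 --squeeze 25

```text
t: 7.62
tool_pos: [0.4738, 0.3484, 0.0826]
tool_rot: [0.43, 3.109, 0.002]
contact_force: [-0.2, -0.9, 5.5]
opening: 0.0316
```

Call:
arm_command --rows "0 0 30 0 0 0;0 0 60 0 0 0;0 0 90 0 0 0;54 -50 90 0 0 6;54 -110 90 0 0 12;54 -160 90 0 0 12;54 -210 90 0 0 12;54 -260 90 0 0 12;54 -302 90 0 0 12;54 -302 90 0 0 12;54 -302 90 0 0 12"

```text
t: 9.0
tool_pos: [0.5274, 0.0467, 0.172]
tool_rot: [0.103, 3.138, 0.003]
contact_force: [-0.7, 1.5, -1.2]
opening: 0.0313
```

Run:
```python
from h import *
o=monitor.get_obs(); print(o["tool_pos"],o["tool_rot"],o["opening"],o["contact_force"])
C=cam("wrist"); f=C["f"]; cv2.imwrite('pics/w3.png',f)
print(proj(C,[.528,.0466,.010]),proj(C,[.4664,.0502,.047]),proj(C,[.5812,.0434,.056]))
```

```text
[0.52740381 0.04668245 0.17204007] [0.10328525 3.13834226 0.00329439] 0.031289348126234275 [-0.65032639  1.49899879 -1.22694   ]
[259.19571382 201.01397571] [258.72196711 131.73913904] [259.77244862 288.03245356]
```

View pics/w3.png

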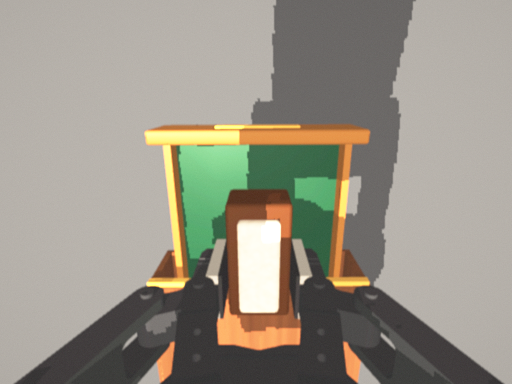

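The chalk is held straight and centred over the tray floor (chalk centre px (259,250), front panel v≈130; 132 predicted). Lowering.

Call:
arm_command --rows "0 0 -30 0 0 0;0 0 -55 0 0 0;0 0 -70 0 0 0;0 0 -75 0 0 0;0 0 -78 0 0 0;0 0 -79 0 0 0;0 0 -79 0 0 0"

```text
t: 9.93
tool_pos: [0.5279, 0.047, 0.0939]
tool_rot: [0.102, 3.137, 0.003]
contact_force: [0.2, -0.2, -0.7]
opening: 0.0315
```

Call:
arm_command --rows "0 0 -0.7 0 0 0;0 0 -1.5 0 0 0;0 0 -1.5 0 0 0"

```text
t: 10.3
tool_pos: [0.5281, 0.047, 0.0925]
tool_rot: [0.102, 3.136, 0.003]
contact_force: [-0.4, 0.1, -0.7]
opening: 0.0315
```

Call:
arm_command --rows "0 0 0 0 0 0;0 0 0 0 0 0;0 0 0 0 0 0;0 0 0 0 0 0" --jaw 0.6

```text
t: 10.8
tool_pos: [0.5281, 0.047, 0.0926]
tool_rot: [0.102, 3.136, 0.003]
contact_force: [-1.0, -0.5, -0.2]
opening: 0.0513
```

Call:
arm_command --rows "0 0 20 0 0 0;0 0 60 0 0 0;0 0 100 0 0 0;0 0 100 0 0 0"

```text
t: 11.3
tool_pos: [0.5305, 0.0469, 0.197]
tool_rot: [0.102, 3.128, 0.003]
contact_force: [0.1, 0.1, 0.6]
opening: 0.0513
```

Run:
```python
from h import *
o=monitor.get_obs(); print(o["tool_pos"],o["contact_force"])
C=cam("wrist"); f=C["f"]; cv2.imwrite('pics/w4.png',f)
hsv=cv2.cvtColor(f,cv2.COLOR_BGR2HSV); w=cv2.inRange(hsv,(0,0,150),(180,90,255))
for c in cv2.findContours(w,cv2.RETR_EXTERNAL,cv2.CHAIN_APPROX_NONE)[0]:
    if 300<cv2.contourArea(c)<10000:
        P=np.array([ray(C,*p[0],.042)[:2]*1000 for p in c],np.float32); print(cv2.minAreaRect(P),c.mean(0))
```

```text
[0.53045394 0.04691684 0.19700196] [0.14732496 0.1453363  0.55032325]
((715.9397583007812, 157.6013641357422), (54.469764709472656, 41.02104949951172), 0.3224051296710968) [[373.12195122 368.59349593]]
((699.546630859375, -88.08096313476562), (41.00150680541992, 54.184112548828125), 82.34053802490234) [[143.94308943 368.59349593]]
((593.880615234375, 101.66714477539062), (50.344295501708984, 12.281790733337402), 13.141926765441895) [[324.11428571 264.20952381]]
((585.6483764648438, -16.81612777709961), (12.95703411102295, 50.998863220214844), 68.80591583251953) [[193.04716981 263.97169811]]
((521.0097045898438, 117.74954986572266), (12.590316772460938, 34.61600875854492), 87.02409362792969) [[346.30097087 182.97087379]]
((523.5216674804688, 46.45590591430664), (20.116153717041016, 49.01538848876953), 85.98994445800781) [[258.1656051  192.31847134]]
((488.74725341796875, 18.425960540771484), (49.63908386230469, 29.74953269958496), 86.25213623046875) [[222.44392523 146.49065421]]
```

View pics/w4.png

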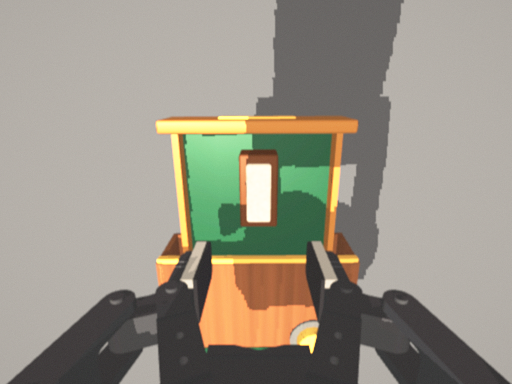

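The chalk lies flat and released at (523.5,46.5) (px (258,192)), inside the walls. Going in front of the panel with the fingers shut.

Call:
arm_command --rows "-50 3 0 0 0 0;-100 5 0 0 0 0;-100 5 0 0 0 0;-100 5 -50 0 0 0;-100 5 -95 0 0 0;-100 5 -105 0 0 0;-100 5 -105 0 0 0;-100 5 -105 0 0 0" --jaw 0

```text
t: 12.35
tool_pos: [0.4308, 0.0519, 0.0913]
tool_rot: [0.102, 3.129, 0.003]
contact_force: [0.0, 0.1, -0.1]
opening: 0.0002
```

Call:
arm_command --rows "4 -0.2 0 0 0 0;8 -0.5 0 0 0 0;12 -0.7 0 0 0 0;16 -1 0 0 0 0;18 -1.1 0 0 0 0;20 -1.2 0 0 0 0;20 -1.2 0 0 0 0"

```text
t: 13.22
tool_pos: [0.4508, 0.0507, 0.0912]
tool_rot: [0.102, 3.129, 0.003]
contact_force: [-0.0, -0.2, -0.1]
opening: 0.0002
```

Call:
arm_command --rows "3 -0.2 0 0 0 0;6 -0.4 0 0 0 0;9 -0.5 0 0 0 0;12 -0.7 0 0 0 0;15 -0.9 0 0 0 0;18 -1.1 0 0 0 0;21 -1.2 0 0 0 0;24 -1.4 0 0 0 0;27 -1.6 0 0 0 0;30 -1.8 0 0 0 0;33 -2 0 0 0 0;36 -2.1 0 0 0 0"

```text
t: 14.72
tool_pos: [0.4869, 0.0485, 0.0911]
tool_rot: [0.102, 3.13, 0.003]
contact_force: [-2.4, -1.1, -0.1]
opening: 0.0001
```

Call:
arm_command --rows "3 -0.2 0 0 0 0;6 -0.4 0 0 0 0;9 -0.5 0 0 0 0;12 -0.7 0 0 0 0;15 -0.9 0 0 0 0;18 -1.1 0 0 0 0;21 -1.2 0 0 0 0;24 -1.4 0 0 0 0;27 -1.6 0 0 0 0;30 -1.8 0 0 0 0;33 -2 0 0 0 0;36 -2.1 0 0 0 0"

```text
t: 16.23
tool_pos: [0.523, 0.0463, 0.0911]
tool_rot: [0.102, 3.13, 0.002]
contact_force: [-4.5, -2.3, 0.6]
opening: -0.0
```

Call:
arm_command --rows "2 -0.1 0 0 0 0;4 -0.2 0 0 0 0;6 -0.4 0 0 0 0;8 -0.5 0 0 0 0;8 -0.5 0 0 0 0"

```text
t: 16.85
tool_pos: [0.5312, 0.0458, 0.0911]
tool_rot: [0.102, 3.13, 0.002]
contact_force: [-3.7, -1.4, 0.1]
opening: 0.0001
```

Call:
arm_command --rows "1 -0.1 0 0 0 0;2 -0.1 0 0 0 0;3 -0.2 0 0 0 0;3 -0.2 0 0 0 0"

```text
t: 17.35
tool_pos: [0.5343, 0.0456, 0.0911]
tool_rot: [0.102, 3.129, 0.002]
contact_force: [-3.1, -1.1, 0.6]
opening: 0.0002
```

Run:
```python
from h import *
o=monitor.get_obs(); print(o["tool_pos"],o["contact_force"])
C=cam("wrist"); f=C["f"]; cv2.imwrite('pics/w5.png',f)
p=proj(C,[.5812,.0434,.056]);q=proj(C,[.5512,.0452,.047]); print(p,q)
```

```text
[0.53430443 0.04562355 0.09110554] [-3.1461996  -1.05893688  0.60509583]
[261.82624354 378.596367  ] [261.50754291 314.93819162]
```

View pics/w5.png

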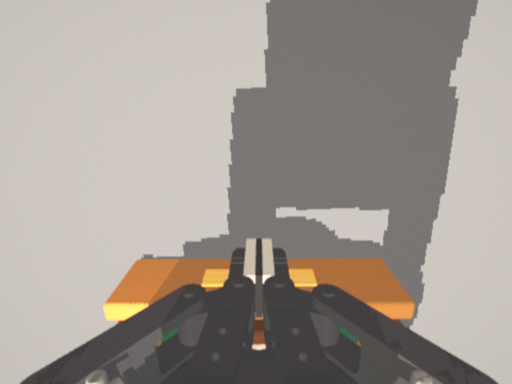

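The panel's outer top edge is at v≈308, against 315 predicted for the latched position, so a few mm remain. The fingers are mid-panel. Going on in small steps.

Call:
arm_command --rows "0.7 0 0 0 0 0;1.5 -0.1 0 0 0 0;1.5 -0.1 0 0 0 0"

```text
t: 17.77
tool_pos: [0.5359, 0.0456, 0.0911]
tool_rot: [0.102, 3.129, 0.002]
contact_force: [-4.0, -1.6, 1.8]
opening: -0.0004
```

Call:
arm_command --rows "0.7 0 0 0 0 0;1.5 -0.1 0 0 0 0;1.5 -0.1 0 0 0 0"

```text
t: 18.15
tool_pos: [0.5375, 0.0454, 0.0911]
tool_rot: [0.102, 3.129, 0.002]
contact_force: [-3.3, -1.5, 0.6]
opening: 0.0002
```

Call:
arm_command --rows "0.5 0 0 0 0 0;1 -0.1 0 0 0 0;1 -0.1 0 0 0 0"

```text
t: 18.52
tool_pos: [0.5385, 0.0454, 0.0911]
tool_rot: [0.102, 3.129, 0.003]
contact_force: [-3.5, -1.4, 1.4]
opening: 0.0
```

Call:
arm_command --rows "0.5 0 0 0 0 0;1 -0.1 0 0 0 0;1 -0.1 0 0 0 0"

```text
t: 18.9
tool_pos: [0.5396, 0.0453, 0.0911]
tool_rot: [0.102, 3.129, 0.003]
contact_force: [-2.9, -1.9, 2.3]
opening: 0.0002
```

Call:
arm_command --rows "0.5 0 0 0 0 0;1 -0.1 0 0 0 0;1 -0.1 0 0 0 0"

```text
t: 19.27
tool_pos: [0.5406, 0.0452, 0.0911]
tool_rot: [0.102, 3.129, 0.003]
contact_force: [-4.0, -0.6, 2.3]
opening: 0.0004
```

Call:
arm_command --rows "0.5 0 0 0 0 0;1 -0.1 0 0 0 0;1 -0.1 0 0 0 0"

```text
t: 19.65
tool_pos: [0.5415, 0.0452, 0.0911]
tool_rot: [0.102, 3.129, 0.003]
contact_force: [-4.8, -1.3, 1.2]
opening: -0.0
```

Call:
arm_command --rows "0.5 0 0 0 0 0;1 -0.1 0 0 0 0;1 -0.1 0 0 0 0"

```text
t: 20.02
tool_pos: [0.5423, 0.0451, 0.0911]
tool_rot: [0.102, 3.13, 0.003]
contact_force: [-5.7, -0.5, 2.7]
opening: 0.0003
```

Call:
arm_command --rows "0.5 0 0 0 0 0;1 -0.1 0 0 0 0;1 -0.1 0 0 0 0"

```text
t: 20.4
tool_pos: [0.5432, 0.045, 0.0911]
tool_rot: [0.102, 3.13, 0.003]
contact_force: [-6.0, -0.3, 3.6]
opening: 0.0
```

Call:
arm_command --rows "0.5 0 0 0 0 0;1 -0.1 0 0 0 0;1 -0.1 0 0 0 0"

```text
t: 20.78
tool_pos: [0.544, 0.045, 0.0911]
tool_rot: [0.102, 3.131, 0.003]
contact_force: [-5.2, -1.4, 3.0]
opening: 0.0001
```

Call:
arm_command --rows "0.5 0 0 0 0 0;1 -0.1 0 0 0 0;1 -0.1 0 0 0 0"

```text
t: 21.15
tool_pos: [0.5448, 0.0449, 0.0911]
tool_rot: [0.102, 3.132, 0.003]
contact_force: [-5.9, -1.4, 2.2]
opening: -0.0001
```

Call:
arm_command --rows "0.5 0 0 0 0 0;1 -0.1 0 0 0 0;1 -0.1 0 0 0 0"

```text
t: 21.52
tool_pos: [0.5455, 0.0449, 0.0911]
tool_rot: [0.102, 3.133, 0.004]
contact_force: [-5.7, -1.3, 3.2]
opening: 0.0001
```

Call:
arm_command --rows "0.6 0 0 0 0 0;1.2 -0.1 0 0 0 0;1.2 -0.1 0 0 0 0"

```text
t: 21.9
tool_pos: [0.5464, 0.0448, 0.0912]
tool_rot: [0.102, 3.134, 0.004]
contact_force: [-5.1, -1.5, 3.4]
opening: -0.0004
```

Call:
arm_command --rows "0.6 0 0 0 0 0;1.2 -0.1 0 0 0 0;1.2 -0.1 0 0 0 0"

```text
t: 22.28
tool_pos: [0.5473, 0.0448, 0.0912]
tool_rot: [0.102, 3.135, 0.004]
contact_force: [-6.6, -1.1, 3.8]
opening: 0.0002
```

Call:
arm_command --rows "0.6 0 0 0 0 0;1.2 -0.1 0 0 0 0;1.2 -0.1 0 0 0 0"

```text
t: 22.65
tool_pos: [0.5485, 0.0447, 0.0912]
tool_rot: [0.102, 3.135, 0.004]
contact_force: [-5.1, -0.2, 3.0]
opening: -0.0002
```

Call:
arm_command --rows "0.6 0 0 0 0 0;1.2 -0.1 0 0 0 0;1.2 -0.1 0 0 0 0"

```text
t: 23.02
tool_pos: [0.5499, 0.0446, 0.0912]
tool_rot: [0.102, 3.135, 0.004]
contact_force: [-2.6, -1.3, -0.0]
opening: -0.0
```

The force dropped from 6 to 2.6 N, which is the click. Backing off slowly to see whether the tray stays.

Call:
arm_command --rows "-3 0.2 0 0 0 0;-6 0.4 0 0 0 0;-9 0.5 0 0 0 0;-12 0.7 0 0 0 0;-15 0.9 0 0 0 0;-18 1.1 0 0 0 0;-18 1.1 0 0 0 0"

```text
t: 23.9
tool_pos: [0.5316, 0.0458, 0.0911]
tool_rot: [0.102, 3.135, 0.004]
contact_force: [-3.0, 0.7, 1.2]
opening: -0.0002
```

The reading is still −3 N, so I'll check with a picture whether the tray followed.

Run:
```python
from h import *
for i in range(4): 
    C=cam("wrist"); o=monitor.get_obs(); print(o["tool_pos"],o["contact_force"])
f=C["f"]; cv2.imwrite('pics/w6.png',f); print(proj(C,[.5512,.0452,.047]))
```

```text
[0.53168836 0.04575608 0.09118235] [-3.37613342 -0.54445317  1.55445338]
[0.53177286 0.04576466 0.09117374] [-3.61877081 -0.89184663  0.59706227]
[0.53184176 0.04573733 0.09119362] [-3.39786171 -1.26246867  0.94591146]
[0.53186918 0.04576793 0.09116459] [-2.90745259  0.42890857  0.36217162]
[261.50641153 319.51229644]
```

View pics/w6.png

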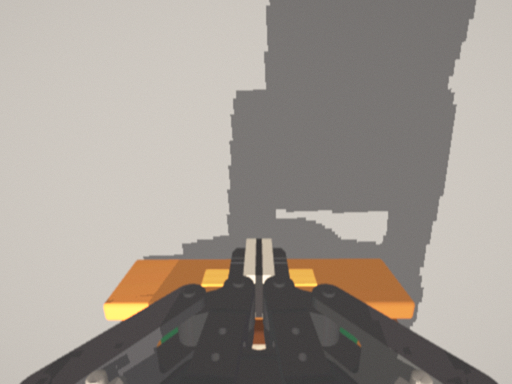

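The picture is the same as before the final push (panel at v≈260–318 against the fingers), so the tray followed. The force dip was the worn catch giving, not the click. Pushing again, beyond that point.

Call:
arm_command --rows "2 -0.1 0 0 0 0;4 -0.2 0 0 0 0;6 -0.3 0 0 0 0;8 -0.5 0 0 0 0;10 -0.6 0 0 0 0;12 -0.7 0 0 0 0;14 -0.8 0 0 0 0;16 -0.9 0 0 0 0;17 -1 0 0 0 0;17 -1 0 0 0 0"

```text
t: 25.35
tool_pos: [0.5489, 0.0448, 0.0912]
tool_rot: [0.102, 3.135, 0.004]
contact_force: [-5.5, -1.8, 2.0]
opening: 0.0002
```

Call:
arm_command --rows "0.5 0 0 0 0 0;1 -0.1 0 0 0 0;1 -0.1 0 0 0 0"

```text
t: 25.72
tool_pos: [0.55, 0.0447, 0.0912]
tool_rot: [0.102, 3.135, 0.004]
contact_force: [-3.0, 0.2, 0.8]
opening: 0.0004
```

Past the give (3 N again). Continuing in sub-mm steps until the force shows the snap or the buffer.

Call:
arm_command --rows "0.3 0 0 0 0 0;0.7 0 0 0 0 0;0.7 0 0 0 0 0"

```text
t: 26.1
tool_pos: [0.5509, 0.0446, 0.0912]
tool_rot: [0.102, 3.134, 0.004]
contact_force: [-3.2, 0.1, 0.7]
opening: -0.0003
```

Call:
arm_command --rows "0.3 0 0 0 0 0;0.6 0 0 0 0 0;0.6 0 0 0 0 0"

```text
t: 26.48
tool_pos: [0.5516, 0.0446, 0.0912]
tool_rot: [0.102, 3.134, 0.004]
contact_force: [-1.9, -0.4, 0.3]
opening: 0.0002
```

Call:
arm_command --rows "0.3 0 0 0 0 0;0.6 0 0 0 0 0;0.6 0 0 0 0 0"

```text
t: 26.85
tool_pos: [0.5521, 0.0446, 0.0911]
tool_rot: [0.102, 3.134, 0.004]
contact_force: [-3.8, -1.1, 1.6]
opening: 0.0001
```

Call:
arm_command --rows "0.3 0 0 0 0 0;0.5 0 0 0 0 0;0.5 0 0 0 0 0"

```text
t: 27.22
tool_pos: [0.5526, 0.0445, 0.0911]
tool_rot: [0.102, 3.134, 0.004]
contact_force: [-3.4, -0.8, 1.7]
opening: 0.0002
```

Call:
arm_command --rows "0.3 0 0 0 0 0;0.6 0 0 0 0 0;0.6 0 0 0 0 0"

```text
t: 27.6
tool_pos: [0.5533, 0.0445, 0.0911]
tool_rot: [0.102, 3.134, 0.004]
contact_force: [-3.9, -1.3, 0.1]
opening: -0.0003
```

Call:
arm_command --rows "0.3 0 0 0 0 0;0.5 0 0 0 0 0;0.5 0 0 0 0 0"

```text
t: 27.98
tool_pos: [0.5537, 0.0445, 0.0911]
tool_rot: [0.102, 3.135, 0.004]
contact_force: [-4.8, -0.8, 2.0]
opening: 0.0
```

Call:
arm_command --rows "0.3 0 0 0 0 0;0.6 0 0 0 0 0;0.6 0 0 0 0 0"

```text
t: 28.35
tool_pos: [0.5539, 0.0445, 0.0912]
tool_rot: [0.101, 3.136, 0.003]
contact_force: [-6.6, -1.9, 3.5]
opening: -0.0
```

Call:
arm_command --rows "0.3 0 0 0 0 0;0.5 0 0 0 0 0;0.5 0 0 0 0 0"

```text
t: 28.72
tool_pos: [0.554, 0.0445, 0.0912]
tool_rot: [0.101, 3.137, 0.003]
contact_force: [-7.2, -1.1, 3.4]
opening: 0.0
```

The force now rises steeply with almost no travel, so this is the buffer, which lies beyond the click. Backing off.

Call:
arm_command --rows "-2 0.1 0 0 0 0;-4 0.2 0 0 0 0;-7 0.4 0 0 0 0;-10 0.5 0 0 0 0;-13 0.7 0 0 0 0;-17 1 0 0 0 0;-20 1.2 0 0 0 0;-23 1.3 0 0 0 0;-23 1.3 0 0 0 0"

```text
t: 29.85
tool_pos: [0.531, 0.0458, 0.0913]
tool_rot: [0.102, 3.137, 0.003]
contact_force: [-0.4, -0.3, -0.4]
opening: 0.0
```

Run:
```python
from h import *
for i in range(3): 
    C=cam("wrist"); o=monitor.get_obs(); print(o["tool_pos"],o["contact_force"])
f=C["f"]; cv2.imwrite('pics/w7.png',f); print(proj(C,[.5512,.0452,.047]))
# panel v-profile, old vs new
for n in ('w6','w7'):
    g=cv2.imread(f'pics/{n}.png'); h=cv2.cvtColor(g,cv2.COLOR_BGR2HSV)[:,170:190,1].mean(1); r=np.where(h>120)[0]; print(n,r.min(),r.max())
```

```text
[0.53107587 0.04577733 0.09131821] [ 0.37856211  0.64333022 -0.91143866]
[0.53114006 0.0457827  0.09131911] [-0.28223915  0.54029095  0.2813522 ]
[0.53111408 0.04576389 0.09124787] [ 0.66619405 -0.35117986 -0.0981461 ]
[261.54534462 320.7077999 ]
w6 260 285
w7 271 285
```

Contact force is now zero and the panel has stayed away from the fingers (its edge moved from v=260 to 271), so the tray is latched. Retreating up and away for a final look.

Call:
arm_command --rows "-30 2 0 0 0 0;-60 3 0 0 0 0;-60 3 60 0 0 0;-60 50 120 0 0 0;-60 110 150 0 0 0;-60 170 150 0 0 0;-60 230 150 0 0 0;-60 230 150 0 0 0;-60 230 150 0 0 0;-60 230 150 0 0 0"

```text
t: 31.25
tool_pos: [0.4712, 0.2746, 0.2409]
tool_rot: [0.104, 3.137, 0.002]
contact_force: [0.6, 0.2, -0.4]
opening: -0.0001
```

Run:
```python
from h import *
C=cam("top"); cv2.imwrite('pics/top2.png',cv2.resize(C["f"],(768,576))); o=monitor.get_obs(); print(o["t"],o["tool_pos"],o["contact_force"])
```

```text
31.3 [0.47134446 0.27439673 0.24102758] [0.46503707 0.36736353 0.34095578]
```

View pics/top2.png

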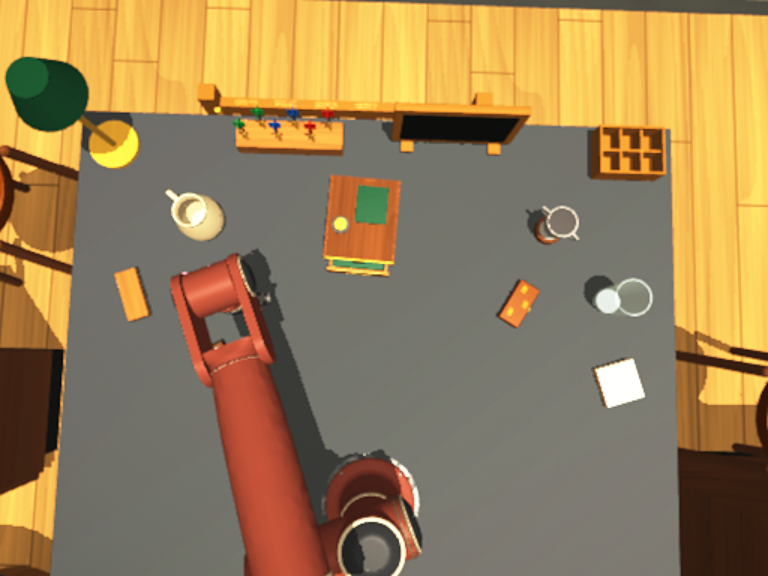

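The tray is shut exactly as at the start (panel at v≈271–275). The chalk is inside, the button shows at (341,224), and the bystanders have not moved.

```bash
python3 -c "
from station import workorder
print(workorder.finish_job())"
```

```text
the job is handed in; nothing more can be done
None
```

I pressed the brass button and the tray sprang out. I laid the small walnut chalk block flat in it and pushed the tray home until it latched, then handed the job in at 31 s.

- **Button:** the highest reading while pressing it was about 5 N.
- **Tray:** my first push stopped at the worn catch's false give, and the tray followed the fingers back out. The second push went on to the buffer at about 8 N.
- **Final checks:** after I backed off, the contact force was zero and the panel stayed put. The last top view shows the tray as it was at the start, the button in place and the bystanders unmoved.
- **Not seen directly:** the chalk was last seen lying flat and centred before the tray closed, and the arm hid the pink and large walnut blocks in the last view. I judged the button to be up only from the top view. The job reports no verdict.

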